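Tip the tea carton clear of the pantry lamp switch

ROBOT

A 6-joint arm with a two-finger parallel gripper is mounted at the origin on the work surface. World frame = base frame: x ahead of the robot, y to its left, z up, the work surface at z = 0. Lengths are in m, angles in rad, forces in N, time in s.
With the tool pointing down it reaches from about 0.35 to 1 m from the base axis. Payload 7.1 kg.
Tool frame: the origin (TCP) lies between the finger pads; the fingertips stand 22 mm ahead of it and the grasp point (between the pads) lies 3 mm ahead of it; z points along the fingers, y is the line along which they close (so a half turn about z gives the same grasp; the last joint's range is limited). The gripper opens to 85 mm and grips with 20 to 120 N. Pads are 22 mm wide; open, the fingers measure 114 mm over their backs; the gripper's body (76 mm by 85 mm) begins 54 mm behind the grasp point. The pads swing forward as they close: fully open they stand 13 mm farther back than shut.
Start: joints at [-1.152, 0.423, 1.63, -0, 1.089, -0.019], TCP at [0.265, -0.566, 0.253] pointing down, gripper open.
Joint ranges: [-3, 3], [-0.9, 2.11], [0.09, 2.58], [-1.31, 4.45], [0.11, 2.69], [-2.54, 2.54]. Speed limits (rad/s): [2.39, 2.39, 3.01, 3.14, 3.14, 3.14].

INTERFACE

Orientations are given as a rotation vector (axis times angle).
In Python, from rig import manip gives the robot as it stands. The module is installed in compiled form; this text tells all that it offers. Calls block until the motion is done:
- manip.move_to(position, orientation): joint-space move of the TCP to a pose.
- manip.servo_line(position, orientation=None, rate=0.15): straight line of the TCP; orientation=None keeps the orientation; rate is the mean speed in m/s.
- manip.set_joints(angles): joint-space move.
- manip.command_gripper(opening, f_grip=None): finger opening in m; f_grip is the grip in N (None keeps the last); returns when the fingers have stopped.
- manip.hold(seconds).
- manip.solve_ik(position, orientation): joint angles nearest the present ones, or None.
- manip.camera(name): name is "side" or "top"; returns a dict with "image" (420x560x3 uint8, red, green, blue), "fx", "fy", "cx", "cy" (pixels), "cam_to_world" (4x4, takes a point from camera to world coordinates). Camera axes: x right, y down, z forward; pixel columns grow to the right and rows downward; lengths in m; the calibration is good to about 2 mm. A picture is of the moment at which its call begins. There is no depth.
A pose or a line that the arm cannot do raises manip.IKError and nothing moves.
- manip.sign_off(): hands the job in; it is judged then, once.
Readings, each from a call of its own:
- manip.get_time(): time.
- manip.get_joint_positions(): joint angles.
- manip.get_joint_vel(): joint speeds.
- manip.get_tau(): joint torques, N m.
- manip.get_position(): TCP position.
- manip.get_ee_rot(): TCP orientation.
- manip.get_contact_force(): force on the tool from outside, world axes, zero at the start.
- manip.get_torque(): the same for the moment, N m.
- manip.get_width(): finger opening in m.
- manip.get_grip_force(): force on a finger pad.
Only numpy, scipy, OpenCV 4.12 (cv2) and the standard library are available. Lean on these libraries where they do the work, as an engineer would, in place of code of your own. Each camera call takes 0.05 s, during which the arm holds its last target. There are 200 camera calls.

TASK

The tall tea carton stands so close in front of the lamp's toggle switch that no hand gets in. Push it sideways high up so that it topples over and comes down flat, wholly on the sheet of shelf-liner paper beside it, then push the toggle fully over, away from the robot, to switch on the lamp. Only push: lift nothing, and leave the lunch box, the two glasses and the teapot where they stand.

Things in the scene. Friction and masses are not known exactly. Their poses are not given: they have to be found in the camera images.
- carton: brown cardboard tea carton with a plain paper band, a stiff closed box on end, 170 mm tall, 70 mm along its x, 55 mm along its y, about 0.2 kg; origin at the centre of its underside, z up its height. Its +x face is 13 to 23 mm from the switch. Pushed near the top along its y it tips over its bottom edge without sliding; beyond about 0.31 rad of lean it falls by itself
- carton_mid (a point): centre of the carton's volume, 85 mm above its underside
- foot_a (a point): bottom end of the carton, middle of its bottom edge on the robot's side (carton x -35 mm, y 0, z 0)
- foot_b (a point): bottom end of the carton, middle of its bottom edge on the switch's side (carton x +35 mm, y 0, z 0)
- top_a (a point): top end of the carton, middle of its top edge on the robot's side (carton x -35 mm, y 0, z 170 mm)
- top_b (a point): top end of the carton, middle of its top edge on the switch's side (carton x +35 mm, y 0, z 170 mm)
- liner: sheet of off-white shelf-liner paper stuck flat on the board, 130 mm along its x, 215 mm along its y, of no thickness worth counting; origin at its centre. It lies either to the left or to the right of the carton (the lunch box has the other side), its long side along the way the carton should fall, its near end reaching some 10 mm under the carton's foot
- switch_box: white plastic surface-mounted switch box screwed to the board, 50 mm along its x, 56 mm along its y, 40 mm high (with 82 mm long foot flanges 4 mm thick); origin at the centre of its underside; its -x side faces the robot and the carton. The toggle stands on the middle of its top
- toggle (a joint): steel bat toggle of the switch, 30 mm long from its pivot (on the box's axis, 44 mm above the board), 8 mm thick: 0 rad = off, leaning 0.4 rad towards the robot (the box's -x); 0.8 rad = on, leaning 0.4 rad away from the robot (the box's +x). Stiff, about 1.2 N at its tip, and stays where it is left
- toggle_tip (a point): centre of the toggle's rounded end, 30 mm from its pivot; 72 mm above the board when off or on
- lunch_box: yellow plastic lunch box, snapped shut, 118 x 146 mm (x, y), 60 mm high, loose; origin at the centre of its underside; on the other side of the carton from the sheet
- tumbler_a: glass tumbler, 68 mm wide, 95 mm tall, loose; origin at the centre of its underside; at the left end of the row
- tumbler_b: glass tumbler like the other, standing behind it; origin at the centre of its underside
- teapot: white ceramic teapot with its lid on, body 136 mm wide, 138 mm tall with the lid, spout to its +x and handle to its -x, about 220 mm from handle to spout; loose; origin at the centre of its underside; at the right end of the row
Not all that is in view belongs to the job. Several things look just like the carton: the one meant starts farthest to the robot's left.

How it is judged:
On the way, in this order (a step that is already met when the one before it is completed fails the run):
1. the carton lies flat and still, wholly on the liner sheet (angle between carton's own z axis and vertical between 1.48 and 1.66 rad and x of foot_a in the frame of liner between -0.067 and 0.067 m and y of foot_a in the frame of liner between -0.1095 and 0.1095 m and x of foot_b in the frame of liner between -0.067 and 0.067 m and y of foot_b in the frame of liner between -0.1095 and 0.1095 m and x of top_a in the frame of liner between -0.067 and 0.067 m and y of top_a in the frame of liner between -0.1095 and 0.1095 m and x of top_b in the frame of liner between -0.067 and 0.067 m and y of top_b in the frame of liner between -0.1095 and 0.1095 m and height (world z) of carton_mid below 0.033 m and linear speed of carton below 0.02 m/s), for 0.2 s.
2. the toggle is pushed fully over, away from the robot (value of joint toggle above 0.68 rad), for 0.2 s.
At the end, for the whole second after the job is handed in: The carton lies flat (within 5 degrees) and still on the board with its whole outline on the liner sheet (2 mm allowed), and the toggle leans away from the robot, at 0.68 rad or more of its 0.8 rad (all of step 1 and value of joint toggle above 0.68 rad); the robot touches nothing.
It fails at once if the carton is lifted off the board (height (world z) of carton above 0.042 m or (angle between carton's own z axis and vertical below 0.3 rad and height (world z) of carton above 0.018 m)).
It fails at once if the carton comes down off the sheet (its middle over 60 mm from the sheet's middle) (angle between carton's own z axis and vertical above 1.4 rad and horizontal distance between carton_mid and liner above 0.06 m).
It fails at once if the lunch box is shifted by more than 15 mm or tipped (distance of lunch_box from where it was at the start of the episode above 0.015 m or angle between lunch_box's own z axis and vertical above 0.2 rad).
It fails at once if a glass is shifted by more than 15 mm or tipped (distance of any of tumbler_a, tumbler_b from where it was at the start of the episode above 0.015 m or angle between any of tumbler_a, tumbler_b's own z axis and vertical above 0.2 rad).
It fails at once if the teapot is shifted by more than 15 mm or tipped (distance of teapot from where it was at the start of the episode above 0.015 m or angle between teapot's own z axis and vertical above 0.2 rad).
It also fails if it takes over 38 s, if anything falls off the work surface, if the arm or the gripper's body presses on something with over 40 N, if the wrist force passes 120 N, or if a joint passes its speed limit or range.

## Working session

There is one attempt and no reset: what is moved stays moved. The work goes in short steps, each a Python script; the robot and the scene stay as the last script left them, time stands still between calls to the robot, and variables do not carry over. Pictures are saved under pics/ and viewed, at most 10 in all, crops included, and the job is handed in when it is done.

```bash
mkdir -p pics; python3 - <<'E'
from rig import manip
import cv2,numpy as np,pickle
for n in("top","side"):
    c=manip.camera(n); cv2.imwrite(f"pics/{n}0.png",c["image"][:,:,::-1]); pickle.dump(c,open(f"{n}0.pkl","wb"))
    print(n,c["fx"],c["cx"],c["cy"],np.round(c["cam_to_world"],3).tolist())
print(manip.get_ee_rot(),manip.get_time())
E
```

```text
top 475.9285468596335 282.23642009900595 210.8878450829246 [[0.022, -0.994, 0.106, 0.422], [-1.0, -0.024, -0.016, -0.005], [0.019, -0.105, -0.994, 1.329], [0.0, 0.0, 0.0, 1.0]]
side 436.9100866769146 279.17457480908746 208.91464152292863 [[-0.685, -0.523, 0.507, -0.033], [-0.728, 0.507, -0.461, 0.535], [-0.016, -0.685, -0.729, 0.954], [0.0, 0.0, 0.0, 1.0]]
[-3.06530819e+00 -6.81890340e-01  4.44381986e-04] 0.1
```

View pics/top0.png

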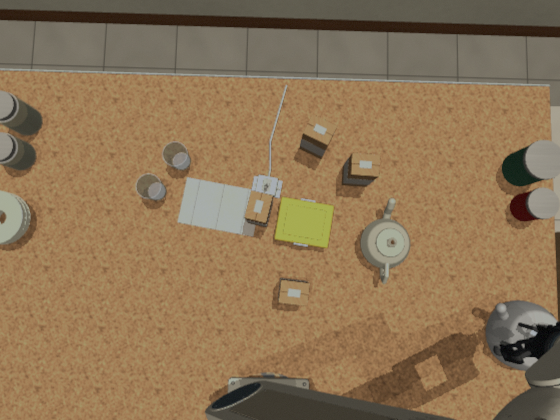

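View pics/side0.png

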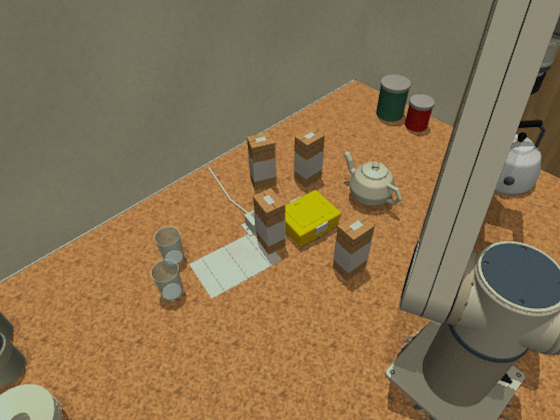

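The top view shows the target carton's top at about (258,207), with the liner to its left (180–250, 180–232), the lunch box on its right (304,222) and the switch at (267,186). I'll zoom in for edges.

```bash
cat > h.py <<'E'
import numpy as np,pickle,cv2
def ray(c,uv,z):
    M=c["cam_to_world"];d=M[:3,:3]@[(uv[0]-c["cx"])/c["fx"],(uv[1]-c["cy"])/c["fy"],1]
    return M[:3,3]+d*(z-M[2,3])/d[2]
def proj(c,p):
    M=c["cam_to_world"];q=M[:3,:3].T@(np.array(p)-M[:3,3]);return [c["fx"]*q[0]/q[2]+c["cx"],c["fy"]*q[1]/q[2]+c["cy"]]
E
python3 - <<'E'
from h import *
c=pickle.load(open("top0.pkl","rb"));im=c["image"][:,:,::-1]
a=cv2.resize(im[165:265,170:340],None,fx=4.6,fy=4.6,interpolation=cv2.INTER_CUBIC);cv2.imwrite("pics/topz.png",a)
c=pickle.load(open("side0.pkl","rb"));im2=c["image"][:,:,::-1]
cv2.imwrite("pics/sidez.png",cv2.resize(im2[170:300,180:350],None,fx=4.6,fy=4.6,interpolation=cv2.INTER_CUBIC))
hsv=cv2.cvtColor(im,cv2.COLOR_BGR2HSV)
for p in [(215,205),(258,197),(255,222),(304,222),(248,232),(150,220)]: print(p,hsv[p[1],p[0]])
E
```

```text
(215, 205) [ 60   9 173]
(258, 197) [ 17 110 165]
(255, 222) [18 60 72]
(304, 222) [ 32 135 172]
(248, 232) [ 17  33 139]
(150, 220) [ 15 121 160]
```

View pics/topz.png

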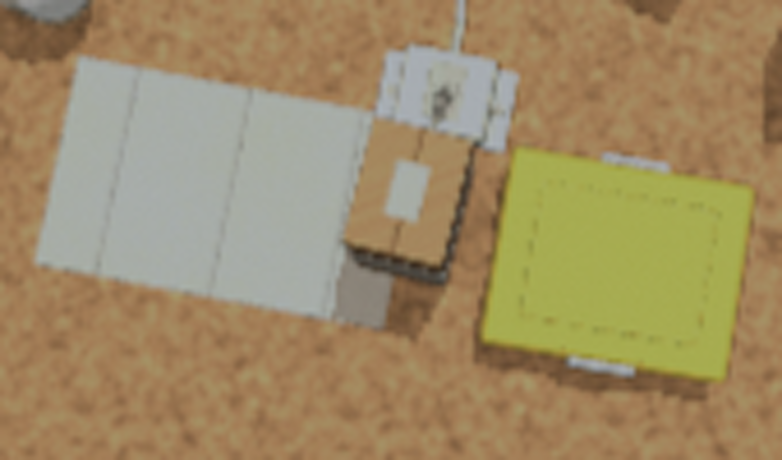

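View pics/sidez.png

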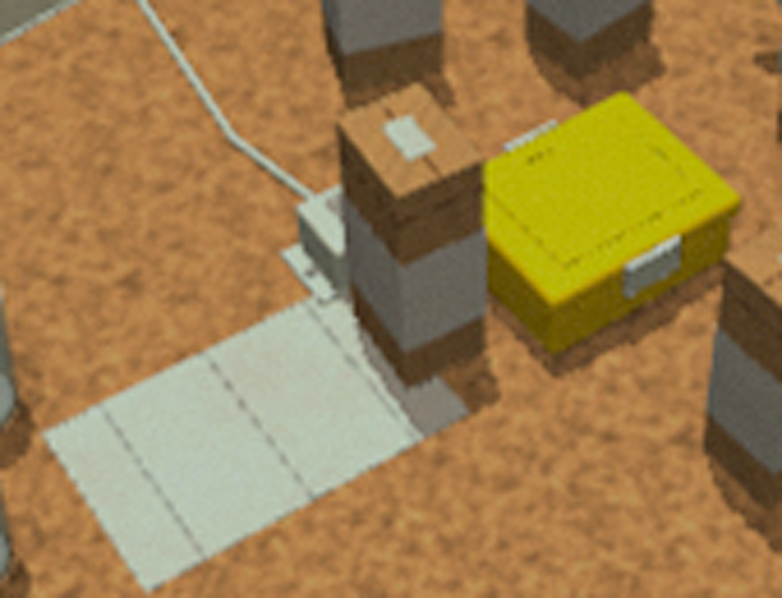

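```bash
python3 - <<'E'
from h import *
c=pickle.load(open("top0.pkl","rb"));s=pickle.load(open("side0.pkl","rb"));np.set_printoptions(precision=4,suppress=True)
T=lambda p,z:ray(c,(p[0]/4.6+170-.39,p[1]/4.6+165-.39),z)
S=lambda p,z:ray(s,(p[0]/4.6+180-.39,p[1]/4.6+170-.39),z)
def show(n,f,ps,z):
    q=np.array([f(p,z) for p in ps]);print(n,q[:,:2].tolist() if 0 else q[:,:2].round(4).tolist(),'mean',q.mean(0)[:2],'edges',np.linalg.norm(np.diff(q,axis=0),axis=1))
    d=np.diff(q,axis=0);print('   edge dir deg',np.degrees(np.arctan2(d[:,1],d[:,0])))
show('linerT A B C',T,[(78,57),(37,265),(382,327)],0)
show('linerS A B C',S,[(42,434),(150,590),(469,410)],0)
show('cartonT',T,[(372,118),(475,140),(443,268),(345,245)],.17)
show('cartonS',S,[(420,84),(484,163),(403,203),(339,124)],.17)
show('cartonS foot',S,[(358,320),(410,385),(486,345)],0)
show('lunchT',T,[(513,148),(753,187),(724,380),(482,342)],.06)
show('lunchS',S,[(623,93),(741,200),(555,305),(485,165)],.06)
show('switchT',T,[(410,45),(500,65)],.04)
print('tip',T((438,103),.072))
show('flange',T,[(388,52),(519,72),(503,152)],.004)
# tumblers approx from top rims
for uv in [(175,152),(148,185)]: print('tumbler',ray(c,uv,.095))
print('teapot lid',ray(c,(392,242),.138), 'spout',ray(c,(391,203),.1),'handle',ray(c,(386,272),.08))
for uv in [(318,130),(364,165),(293,293)]: print('decoy top',ray(c,uv,.17))
E
```

```text
linerT A B C [[0.6525, 0.2454], [0.5241, 0.2647], [0.4914, 0.0546]] mean [0.556  0.1882] edges [0.1298 0.2126]
   edge dir deg [171.4748 -98.859 ]
linerS A B C [[0.6523, 0.2461], [0.5242, 0.2644], [0.4917, 0.0542]] mean [0.5561 0.1882] edges [0.1294 0.2126]
   edge dir deg [171.8771 -98.8023]
cartonT [[0.594, 0.0556], [0.5835, 0.0003], [0.5146, 0.0156], [0.5256, 0.0679]] mean [0.5544 0.0348] edges [0.0563 0.0706 0.0535]
   edge dir deg [-100.7458  167.481    78.1137]
cartonS [[0.5818, 0.0039], [0.5125, 0.0205], [0.5212, 0.0716], [0.5896, 0.0573]] mean [0.5513 0.0383] edges [0.0713 0.0519 0.0698]
   edge dir deg [166.5092  80.3486 -11.8472]
cartonS foot [[0.5884, 0.0562], [0.5294, 0.0668], [0.5199, 0.0133]] mean [0.5459 0.0455] edges [0.0599 0.0544]
   edge dir deg [ 169.7947 -100.0587]
lunchT [[0.5947, -0.0216], [0.5752, -0.1625], [0.4622, -0.1469], [0.4809, -0.0062]] mean [ 0.5282 -0.0843] edges [0.1422 0.1141 0.1419]
   edge dir deg [-97.8939 172.1366  82.4039]
lunchS [[0.572, -0.1577], [0.4588, -0.1417], [0.4788, -0.0028], [0.5874, -0.051]] mean [ 0.5243 -0.0883] edges [0.1143 0.1403 0.1189]
   edge dir deg [171.9434  81.8398 -23.9191]
switchT [[0.6579, 0.041], [0.6471, -0.013]] mean [0.6525 0.014 ] edges [0.055]
   edge dir deg [-101.2316]
tip [0.6183 0.0227 0.072 ]
flange [[0.6598, 0.0556], [0.6494, -0.025], [0.5997, -0.0163]] mean [0.6363 0.0048] edges [0.0812 0.0504]
   edge dir deg [-97.3344 170.1007]
tumbler [0.7019 0.2608 0.095 ]
tumbler [0.6123 0.3269 0.095 ]
teapot lid [ 0.4765 -0.3014  0.138 ] spout [ 0.58   -0.3085  0.1   ] handle [ 0.4004 -0.3     0.08  ]
decoy top [ 0.7502 -0.1084  0.17  ]
decoy top [ 0.6644 -0.2241  0.17  ]
decoy top [ 0.3469 -0.0539  0.17  ]
```

```bash
cat >> h.py <<'E'
from scipy.spatial.transform import Rotation as Ro
def down(deg):  # tool y along heading deg, tool z down
    a=np.radians(deg);y=np.array([np.cos(a),np.sin(a),0]);z=np.array([0,0,-1.]);return Ro.from_matrix(np.c_[np.cross(y,z),y,z]).as_rotvec()
E
python3 - <<'E'
from h import *
from rig import manip
o=down(-11.5);d=np.array([.2,.98,0]);C=np.array([.553,.036,0])
print(manip.solve_ik([.54,-.031,.28],o), manip.solve_ik([.58,.02,.1],down(-99)))
manip.command_gripper(0.0)
p0=C-d*(.0275+.011+.03)
manip.move_to(p0+[0,0,.27],o); manip.servo_line(p0+[0,0,.167])
f0=manip.get_contact_force()
manip.servo_line(p0+d*.05+[0,0,.167],rate=.06); print(manip.get_contact_force()-f0)
manip.servo_line(p0+d*.085+[0,0,.167],rate=.06); print(manip.get_contact_force()-f0)
manip.hold(1.0)
q=manip.get_position(); manip.servo_line([q[0]-.03,q[1]-.05,.25])
for n in("top","side"):
    c=manip.camera(n); cv2.imwrite(f"pics/{n}1.png",c["image"][:,:,::-1]); pickle.dump(c,open(f"{n}1.pkl","wb"))
c=pickle.load(open("side1.pkl","rb"));cv2.imwrite("pics/s1z.png",cv2.resize(c["image"][170:300,150:320,::-1],None,fx=4.6,fy=4.6,interpolation=cv2.INTER_CUBIC))
print(manip.get_time())
E
```

```text
[-7.93470567e-02  2.68205588e-01  1.79203063e+00 -8.88178420e-16
  1.08135644e+00  1.21365807e-01] [ 1.39626097e-02  5.72501744e-01  1.81577510e+00 -4.44089210e-16
  7.53315811e-01  1.74183857e+00]
[-0.4390319  -0.86269621 -0.63392866]
[ 0.77077544 -0.84669905 -0.40686584]
7.5
```

View pics/s1z.png

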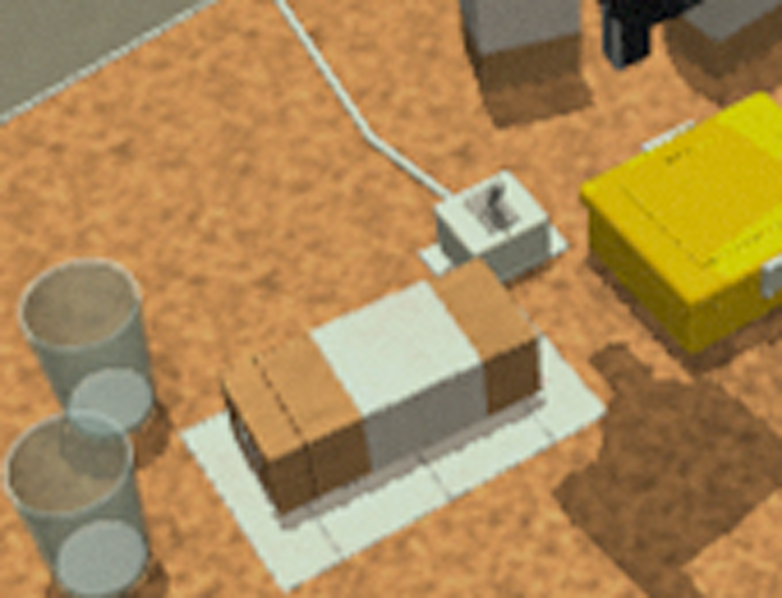

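View pics/top1.png

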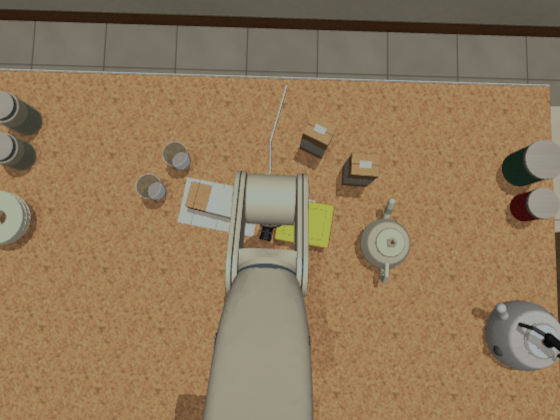

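The carton lies flat, well inside the sheet (crop 225–540 × 262–520). The toggle (crop 493,195) is now free, still leaning towards the robot.

```bash
python3 - <<'E'
from h import *
from rig import manip
np.set_printoptions(precision=3,suppress=True)
s=pickle.load(open("side1.pkl","rb"));print('tip side',ray(s,(493/4.6+149.6,190/4.6+169.6),.072))
o=down(-99);d=np.array([.988,-.156,0]);P=np.array([.630,.018,0])  # pivot
p0=P-d*.045
manip.move_to(p0+[0,0,.2],o); manip.servo_line(p0+[0,0,.085])
f0=manip.get_contact_force()
for k in np.arange(.008,.05,.002):
    manip.servo_line(p0+d*k+[0,0,.085],rate=.03); f=(manip.get_contact_force()-f0)@d
    print(round(k,3),round(f,2),end='; ')
    if f<-6: break
manip.servo_line(p0+d*(k-.006)+[0,0,.085]);q=manip.get_position()
manip.servo_line([q[0],q[1],.2]); manip.servo_line([q[0]-.13,q[1]-.05,.25])
c=manip.camera("side");cv2.imwrite("pics/s2z.png",cv2.resize(c["image"][170:300,150:320,::-1],None,fx=4.6,fy=4.6,interpolation=cv2.INTER_CUBIC))
print(manip.get_time())
E
```

```text
tip side [0.618 0.027 0.072]
0.008 0.0; 0.01 -0.12; 0.012 -0.58; 0.014 -0.59; 0.016 0.24; 0.018 -0.07; 0.02 -1.3; 0.022 -1.33; 0.024 -1.19; 0.026 -0.02; 0.028 0.11; 0.03 -0.57; 0.032 -0.65; 0.034 0.09; 0.036 -1.19; 0.038 -0.97; 0.04 -1.46; 0.042 -6.15; 16.8333
```

View pics/s2z.png

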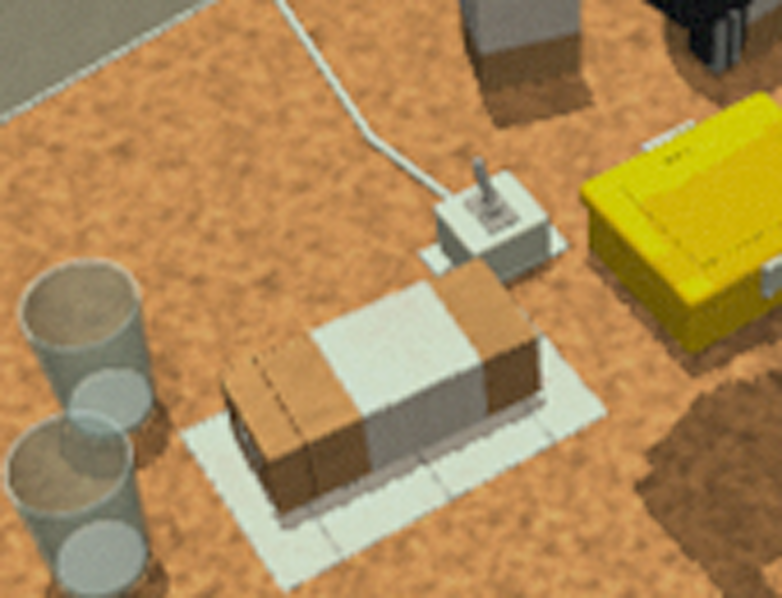

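The toggle tip is now at crop (479,163), leaning away from the robot. The force jump at the last step means it reached its stop. I'll check the tip's position, then hand in.

```bash
python3 - <<'E'
from h import *
from rig import manip
s=pickle.load(open("side1.pkl","rb"));t=ray(s,(479/4.6+149.6,163/4.6+169.6),.072);print(t)
if t[0]>.638: print(manip.sign_off())
E
```

```text
[0.64129369 0.01856772 0.072     ]
the job is handed in; nothing more can be done
None
```

The carton lies flat and wholly on the liner sheet, the toggle is pushed fully over to its stop away from the robot, nothing else was touched as far as the last pictures show, and the job is handed in (no verdict was returned).

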